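Transfer a row of sample bottles to the microscope rack in the same order

ROBOT

A 7-joint arm with a two-finger parallel gripper is mounted at the origin on the work surface. World frame = base frame: x ahead of the robot, y to its left, z up, the work surface at z = 0. Lengths are in m, angles in rad, forces in N, time in s.
With the tool pointing down it reaches from about 0.425 to 0.925 m from the base axis. Payload 6.8 kg.
Tool frame: the origin (TCP) lies at the very end of the fingers, on their centre line; the grasp point (between the pads) lies 19 mm behind it; z points along the fingers, y is the line along which they close (so a half turn about z gives the same grasp; the last joint's range is limited). The gripper opens to 85 mm and grips with 20 to 120 N. Pads are 22 mm wide; open, the fingers measure 114 mm over their backs; the gripper's body (76 mm by 85 mm) begins 54 mm behind the grasp point. The pads swing forward as they close: fully open they stand 13 mm farther back than shut.
Start: joints at [-1.235, 0.477, 0.022, 1.555, -0.011, 1.109, -0.083], TCP at [0.29, 0.61, 0.231] pointing down, gripper open.
Joint ranges: [-2.96, 2.96], [-0.34, 2.1], [-1.41, 1.46], [0.24, 2.44], [-1.37, 4.51], [0.17, 1.92], [-2.96, 2.96]. Speed limits (rad/s): [2.39, 2.39, 3.14, 3.14, 3.14, 3.14, 3.14].

INTERFACE

Orientations are given as a unit quaternion [w, x, y, z].
In Python, from workcell import get_obs, grab_frame, calibration, job_done gives the robot as it stands. The module is installed in compiled form; this text tells all that it offers.
- The arm moves only by the tool send_rows, never from a script. Its argument "motion" is a list that holds one entry, the list of rows, each a list of 5 numbers: the shift along the tool's x, y, z in cm, then the turn about the tool's z in degrees, then the closure, from 0 (fully open) to 1 (shut). A call has 1 to 12 rows; each row is the pose to reach, as a shift and turn from the pose commanded when the call began, along the tool's axes at that moment; what a row does not reach only later rows make up. A row lasts 1/12 s, in which the tool goes at most 41.7 mm and 7.16 degrees, less where a joint would pass 70% of its speed; a pose out of reach is approached as far as the arm can. A call with a gripper value outside its range is refused whole. The fingers move at their own pace and stop on an object; "squeeze" is the grip in N (left out, the last holds). Time passes only in rows, so rows that repeat a pose let the fingers close. It gives the time, the measured TCP pose, the force, the opening and the grip force at its end, in the units of the state.
- get_obs(): the state, without advancing time (a new reading comes with each control period).
- grab_frame(name): name is "scene" or "top" or "wrist"; returns the picture (420x560x3 uint8, blue, green, red); there is no depth.
- calibration(name): a dict with "fx", "fy", "cx", "cy" (pixels), "k1" (the pictures are not rectified: a ray, as slopes to the right and down, at radius r is drawn at 1 + k1 r^2 times it, then the intrinsics apply), "R" (3x3) and "t" (3): a world point X has camera coordinates R X + t. Camera axes: x right, y down, z forward; pixel columns grow to the right and rows downward; lengths in m; the calibration is good to about 2 mm. A picture is of the moment at which its call begins: read the wrist's pose just before it. calibration takes no time and is no camera call; for the wrist camera it gives the pose at the moment of the call.
- job_done(): hands the job in; it is judged then, once.
The state is a dict: "time": time; "qpos": joint angles; "qd": joint speeds; "tau": joint torques, N m; "ee_pos": TCP position; "tool_rot": TCP orientation; "contact_force": force on the tool from outside, world axes, zero at the start; "torque": the same for the moment, N m; "width": finger opening in m; "finger_force": force on a finger pad.
Only numpy, scipy, OpenCV 4.12 (cv2) and the standard library are available. Lean on these libraries where they do the work, as an engineer would, in place of code of your own. Each camera call takes 0.05 s, during which the arm holds its last target. There are 200 camera calls.

TASK

The four sample bottles in the wooden rack stand in sampling order, counted from the end with the thumb tab, and nothing but their order identifies them. Move them all to the empty grey rack in that same order, so that the bottle nearest the wooden rack's tab ends up nearest the grey rack's tab and so on down the row, one to a compartment. Keep the bottles upright throughout and leave each standing on the floor of its compartment.

Things in the scene. Friction and masses are not known exactly. Their poses are not given: they have to be found in the camera images.
- wood_rack: Wooden rack, fixed, any yaw: 204 x 54 mm, 22 mm high, four 46 mm square compartments in a row, 4 mm walls, floor (top of cork liner) 10 mm above the bench; each holds a bottle at the start. Origin: centre of underside, at bench height. x runs along the row to the tab end (half-round thumb tab, 36 mm wide, 26 mm out, 10 mm high). Compartment centres: x = 75, 25, -25, -75 mm, y = 0.
- grey_rack: Grey plastic rack, fixed, empty at the start, at any yaw of its own: same sizes, origin, axes, compartments, thumb tab (at its +x end) and floor height (10 mm above the bench, top of its black rubber liners) as the wooden rack.
- flat_mid (a point): Loose amber glass bottle, about 60 g: the shortest bottle, 70 mm tall, with a flat-topped cap as wide as the bottle. Body 30 mm in diameter, straight up to 54 mm. This point: on its axis, half-way up (35 mm above its foot); z up. Starts upright in any compartment of the wooden rack, up to 5 mm off its centre.
- domed_mid (a point): Loose amber glass bottle, about 60 g: the bottle 74 mm tall with a domed cap as wide as the bottle. Body 30 mm in diameter, straight up to 54 mm. This point: on its axis, half-way up (37 mm above its foot); z up. Starts upright in any compartment of the wooden rack, up to 5 mm off its centre.
- narrow_mid (a point): Loose amber glass bottle, about 60 g: the bottle 78 mm tall with sloping shoulders and a narrow flat-topped cap (21 mm across). Body 30 mm in diameter, straight up to 56 mm. This point: on its axis, half-way up (39 mm above its foot); z up. Starts upright in any compartment of the wooden rack, up to 5 mm off its centre.
- dropper_mid (a point): Loose amber glass bottle, about 60 g: the tallest bottle, 86 mm with its cap, with sloping shoulders and a narrow cap with a small pointed nozzle. Body 30 mm in diameter, straight up to 58 mm. This point: on its axis, half-way up (43 mm above its foot); z up. Starts upright in any compartment of the wooden rack, up to 5 mm off its centre.
- flat_pad: The square cork liner, 44 mm wide and 3 mm thick, lying fixed in the wooden rack's compartment in which the bottle of point flat_mid stands at the start; it stays there, so it keeps that bottle's place in the row. Origin: centre of its underside, 7 mm above the bench. The four liners look alike.
- domed_pad: The square cork liner, 44 mm wide and 3 mm thick, lying fixed in the wooden rack's compartment in which the bottle of point domed_mid stands at the start; it stays there, so it keeps that bottle's place in the row. Origin: centre of its underside, 7 mm above the bench. The four liners look alike.
- narrow_pad: The square cork liner, 44 mm wide and 3 mm thick, lying fixed in the wooden rack's compartment in which the bottle of point narrow_mid stands at the start; it stays there, so it keeps that bottle's place in the row. Origin: centre of its underside, 7 mm above the bench. The four liners look alike.
- dropper_pad: The square cork liner, 44 mm wide and 3 mm thick, lying fixed in the wooden rack's compartment in which the bottle of point dropper_mid stands at the start; it stays there, so it keeps that bottle's place in the row. Origin: centre of its underside, 7 mm above the bench. The four liners look alike.
There are look-alikes about, which are no part of the job. What is shaped like the part that bears domed_mid but red is not meant.

How it is judged:
By the outcome, as a careful person would: the job done as asked, in the order asked, and still so for the second after the job is handed in, with the robot touching nothing.
It also fails if it takes over 104 s, if anything falls off the work surface, if the arm or the gripper's body presses on something with over 40 N, if the wrist force passes 120 N, or if a joint passes its speed limit or range.

## Working session

There is one attempt and no reset: what is moved stays moved. The work goes in short steps, Python scripts to look and compute and a tool call to move; the robot and the scene stay as the last step left them, time stands still between calls to the robot, and variables do not carry over. Pictures are saved under pics/ and viewed, at most 14 in all, crops included, and the job is handed in when it is done.

Besides the shell and the picture viewer there is one more tool, called after "Request:" as name(argument=value, ...) on one line, values as JSON. send_rows: Moves the arm, as the interface text tells. Its arguments: {"type":"object","properties":{"motion":{"type":"array"},"squeeze":{"type":"number"}},"required":["motion"]}

```bash
mkdir -p pics; python3 - <<'E'
from workcell import *
import cv2
for n in("scene","top"):
    cv2.imwrite(f"pics/{n}0.png",grab_frame(n)); c=calibration(n); print(n,c)
o=get_obs();print(o)
E
```

```text
scene {'fx': 411.010497971664, 'fy': 411.010497971664, 'cx': 266.758714415285, 'cy': 211.18702543514624, 'k1': 0.029457927463973098, 'R': array([[ 0.52898591,  0.84860737,  0.00628025],
       [ 0.42083104, -0.25588746, -0.87030043],
       [-0.73693632,  0.4630196 , -0.49248118]]), 't': array([-0.29207638, -0.15116935,  1.23758943])}
top {'fx': 541.7963272741029, 'fy': 541.7963272741029, 'cx': 274.5784425042228, 'cy': 200.4570779655496, 'k1': 0.065052234853951, 'R': array([[ 0.00605928, -0.99997182, -0.00443275],
       [-0.99412794, -0.00554481, -0.10806889],
       [ 0.10804127,  0.00506154, -0.99413352]]), 't': array([-0.01703021,  0.52735685,  0.95450464])}
{'time': 0.1, 'qpos': array([-1.23510788,  0.47771305,  0.02235223,  1.55633002, -0.01150129,
        1.10927771, -0.08308842]), 'qd': array([ 0.00051428, -0.00169578, -0.00239971, -0.00350929,  0.00145776,
        0.00049049, -0.00067857]), 'tau': array([ 3.38424339e-03, -5.97754490e+01,  1.61302574e+00, -2.81953990e+01,
        1.27931993e-02,  5.07388817e-03, -1.98809204e-05]), 'ee_pos': array([0.28961295, 0.60914188, 0.23043558]), 'tool_rot': array([-1.17591638e-04,  2.20066631e-01,  9.75484515e-01, -7.91223027e-04]), 'contact_force': array([ 0.88650918, -1.22711854, -0.10078429]), 'torque': array([-0.01631153, -0.01563104, -0.0007705 ]), 'finger_force': 0.0, 'width': 0.08531623061805917}
```

View pics/scene0.png

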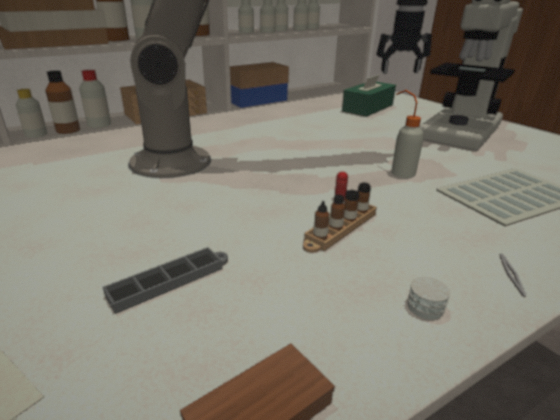

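View pics/top0.png

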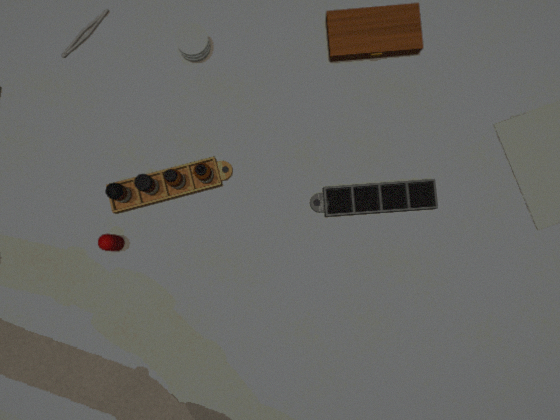

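The scene shows the wooden rack (tab at scene (305,243), top (225,170)) with four bottles. The red look-alike is at top (110,242). The grey rack is empty, with its tab at top (317,203). I'll measure coarsely first.

```bash
cat > h.py <<'E'
import numpy as np, cv2
from workcell import *
from scipy.spatial.transform import Rotation as Ro
def cast(c,px,z):
    px=np.array(px,float).reshape(-1,2); d=(px-[c["cx"],c["cy"]])/[c["fx"],c["fy"]]
    s=d.copy()
    for _ in range(20): s=d/(1+c["k1"]*(s**2).sum(1,keepdims=True))
    R,t=np.array(c["R"]),np.array(c["t"]); o=-R.T@t
    w=np.c_[s,np.ones(len(s))]@R
    return o+w*((z-o[2])/w[:,2])[:,None]
def proj(c,X):
    p=np.atleast_2d(X)@np.array(c["R"]).T+c["t"]; s=p[:,:2]/p[:,2:]
    return s*(1+c["k1"]*(s**2).sum(1,keepdims=True))*[c["fx"],c["fy"]]+[c["cx"],c["cy"]]
def delta(pos,yaw=None):
    """shift cm in tool axes and turn deg so tool y axis lies at world angle yaw (deg, mod 180)"""
    o=get_obs(); q=o["tool_rot"]; R=Ro.from_quat([q[1],q[2],q[3],q[0]]).as_matrix()
    d=R.T@(np.array(pos)-o["ee_pos"])*100
    cur=np.degrees(np.arctan2(R[1,1],R[0,1])); turn=0
    if yaw is not None: turn=-((yaw-cur+90)%180-90)   # tool z down
    print("t",o["time"].round(2) if hasattr(o["time"],'round') else o["time"],"pos",o["ee_pos"].round(4),"yyaw",round(cur,2),"delta cm",d.round(2),"turn",round(turn,2),"tiltz",R[:,2].round(4),"q7",o["qpos"][6].round(2),"w",round(o["width"],4))
E
python3 - <<'E'
from h import *
c=calibration("top"); im=cv2.imread("pics/top0.png")
print("wood ends",cast(c,[(217,170),(110,200),(225,170)],0.022).round(4))
print("grey",cast(c,[(326,201),(437,194),(317,203)],0.022).round(4))
print("caps",cast(c,[(203,171),(172,177),(144,182),(115,190)],0.08).round(4))
print("red",cast(c,[(110,242)],0.04).round(4))
a=cv2.resize(im[140:260,90:250],None,fx=5,fy=5,interpolation=cv2.INTER_CUBIC)
cv2.imwrite("pics/c1.png",cv2.convertScaleAbs(a,alpha=1.8))
w=calibration("wrist");print("wrist cam pos",-np.array(w["R"]).T@w["t"],w["R"][2],w["fx"]);
delta([.6,0.15,.3],0)
E
```

```text
wood ends [[0.5838 0.0922 0.022 ]
 [0.5273 0.2853 0.022 ]
 [0.5839 0.0775 0.022 ]]
grey [[ 0.5277 -0.1078  0.022 ]
 [ 0.5416 -0.3088  0.022 ]
 [ 0.5239 -0.0913  0.022 ]]
caps [[0.5724 0.1098 0.08  ]
 [0.5616 0.1629 0.08  ]
 [0.5525 0.2106 0.08  ]
 [0.5384 0.2596 0.08  ]]
red [[0.4506 0.2768 0.04  ]]
wrist cam pos [0.22919397 0.63749566 0.37253534] [ 0.23891806 -0.11659115 -0.96401487] 308.4503313835942
t 0.1 pos [0.2896 0.6091 0.2304] yyaw 64.57 delta cm [-47.75 -28.15  -6.91] turn 64.57 tiltz [-6.0e-04 -1.5e-03 -1.0e+00] q7 -0.08 w 0.0853
```

View pics/c1.png

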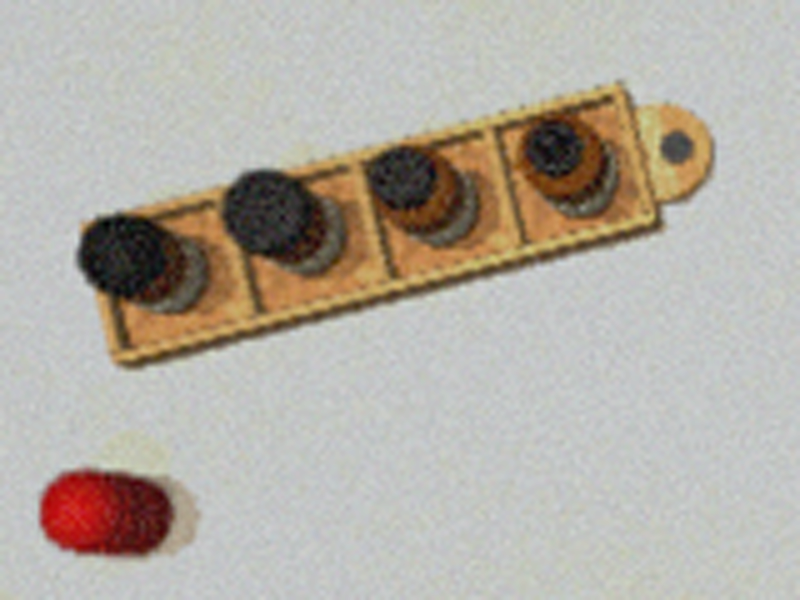

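The crop shows narrow caps in the two compartments nearest the tab and wide caps in the other two. The red bottle is clear of the rack. Before moving, I'll check the path against the wash bottle.

```bash
python3 - <<'E'
from h import *
c=calibration("scene")
b=cast(c,[(406,176)],0)[0];print("wash",b.round(3))
for z in(.1,.15,.2,.25):print(z,proj(c,[b[0],b[1],z]).round(0))
print("green",cast(c,[(370,108)],0)[0].round(3))
w=["flat","domed"];
delta([.556,.189,.25],16.3)
im=cv2.imread("pics/scene0.png")
cv2.imwrite("pics/c2.png",cv2.convertScaleAbs(cv2.resize(im[160:260,290:390],None,fx=6,fy=6,interpolation=cv2.INTER_CUBIC),alpha=1.5))
E
```

```text
wash [0.445 0.525 0.   ]
0.1 [[413. 142.]]
0.15 [[416. 124.]]
0.2 [[420. 104.]]
0.25 [[424.  84.]]
green [-0.116  0.935  0.   ]
t 0.1 pos [0.2896 0.6091 0.2304] yyaw 64.57 delta cm [-42.1  -26.51  -1.91] turn 48.27 tiltz [-6.0e-04 -1.5e-03 -1.0e+00] q7 -0.08 w 0.0853
```

View pics/c2.png

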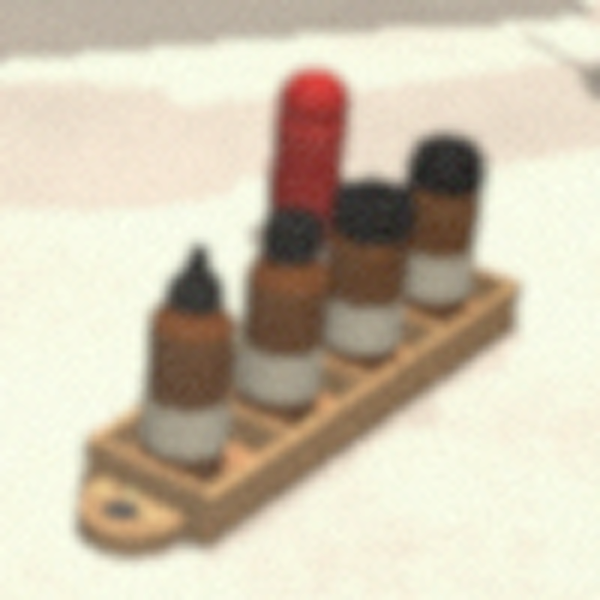

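Order from the tab, from the crop: dropper (crop 195,350), narrow (285,310), flat (370,265), domed (445,220). The first move swings inward, away from the wash bottle.

```bash
python3 - <<'E'
from h import *
delta([.30,.37,.27],64.57)
E
```

```text
t 0.1 pos [0.2896 0.6091 0.2304] yyaw 64.57 delta cm [-11.21 -21.16  -3.92] turn 0.0 tiltz [-6.0e-04 -1.5e-03 -1.0e+00] q7 -0.08 w 0.0853
```

Request:
send_rows(motion=[[[-2,-3.5,-2,0,0.3],[-4,-7,-3,0,0.3],[-6,-10.5,-4,0,0.3],[-8,-14,-4,0,0.3],[-9.5,-17.5,-4,0,0.3],[-11,-21,-4,0,0.3],[-14.5,-22.5,-4,7,0.3],[-18,-23.5,-4,14,0.3],[-21.5,-24,-4,21,0.3],[-25,-24.5,-4,28,0.3],[-28.5,-25,-4,35,0.3],[-32,-25.5,-4,42,0.3]]])

```text
time: 1.1
ee_pos: [0.4703, 0.2405, 0.2712]
tool_rot: [-0.0, 0.558, 0.83, -0.0]
contact_force: [-0.2, 0.2, -0.3]
width: 0.0598
finger_force: 0.0
```

```bash
python3 - <<'E'
from h import *
delta([.556,.189,.2],16.3)
E
```

```text
t 1.1 pos [0.4703 0.2405 0.2712] yyaw 22.23 delta cm [-8.01  5.98  7.12] turn 5.93 tiltz [-1.e-04  0.e+00 -1.e+00] q7 -0.14 w 0.0598
```

Request:
send_rows(motion=[[[-3,2,2.5,3,0.3],[-6,4,5,6,0.3],[-8,6,7,6,0.3],[-8,6,7,6,0.3],[-8,6,7,6,0.3]]])

```text
time: 1.52
ee_pos: [0.5555, 0.1891, 0.1991]
tool_rot: [-0.0, 0.599, 0.801, -0.002]
contact_force: [-0.2, -0.3, -0.3]
width: 0.0597
finger_force: 0.0
```

```bash
python3 - <<'E'
from h import *
import json
c=calibration("wrist"); im=grab_frame("wrist"); cv2.imwrite("pics/w1.png",im)
json.dump({k:np.array(v).tolist() for k,v in c.items()},open("w1.json","w"))
delta([.556,.189,.2],16.3)
E
```

```text
t 1.5667 pos [0.5551 0.1907 0.2004] yyaw 16.52 delta cm [-0.19  0.04  0.04] turn 0.22 tiltz [-0.0019 -0.001  -1.    ] q7 -0.01 w 0.0595
```

View pics/w1.png

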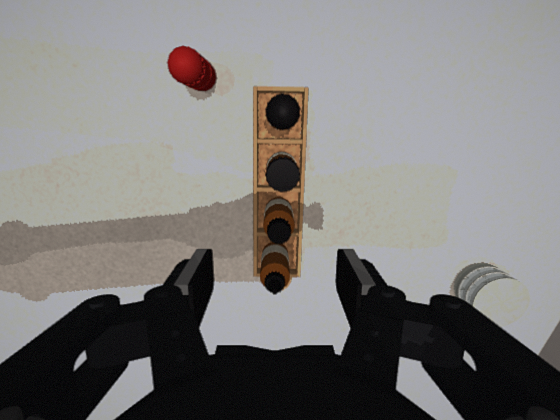

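Wrist view: rack corners at (254,87), (309,87), with the bottom edge at y≈276. The caps are domed (283,111), flat (282,173), narrow (279,231) and dropper (274,284).

```bash
python3 - <<'E'
from h import *
import json
w=json.load(open("w1.json")); t=calibration("top")
def rack(P):
    c=P.mean(0); _,_,v=np.linalg.svd(P[:,:2]-c[:2]); print("corners",P[:,:2].round(4).tolist()); 
    e1=(P[0]+P[1])/2; e2=(P[2]+P[3])/2; d=(e1-e2)[:2]; print("centre",((e1+e2)/2)[:2].round(4),"len",np.linalg.norm(d).round(4),"w",np.linalg.norm((P[0]-P[1])[:2]).round(4),"yaw",np.degrees(np.arctan2(d[1],d[0])).round(2))
print("top"); rack(cast(t,[(214.4,157),(221.4,182.4),(113,211),(107,185)],.022))
print("wrist"); rack(cast(w,[(254,276),(300,276),(309,87),(254,87)],.022))
H=dict(dropper=.088,narrow=.088,flat=.08,domed=.078)
pt=dict(dropper=(200.6,169.4),narrow=(170.8,175.6),flat=(143.6,182.8),domed=(114.6,191.4))
def caps(name,c,img,px):
    g=cv2.cvtColor(cv2.imread(img),cv2.COLOR_BGR2GRAY); thr=int(np.percentile(g,50)*.36)
    for k,p in px.items():
        m=np.zeros_like(g); r=20 if name=="wrist" else 8
        cv2.circle(m,tuple(int(round(v)) for v in p),r,255,-1); m=cv2.bitwise_and(m,cv2.inRange(g,0,thr))
        M=cv2.moments(m,True); q=(M["m10"]/M["m00"],M["m01"]/M["m00"]); X=cast(c,[q],H[k])[0]
        print(name,k,np.round(q,1),"area",M["m00"],X.round(4))
caps("top",t,"pics/top0.png",pt)
caps("wrist",w,"pics/w1.png",dict(dropper=(274,284),narrow=(279,231),flat=(282,173),domed=(283,111)))
# grey rack from top by dark mask corners
im=cv2.imread("pics/top0.png"); g=cv2.cvtColor(im,cv2.COLOR_BGR2GRAY)[165:230,305:450]
m=cv2.inRange(g,0,int(np.median(g)*.55)); cs,_=cv2.findContours(m,cv2.RETR_EXTERNAL,2)
for k in cs:
    if cv2.contourArea(k)>100:
        r=cv2.minAreaRect(k+np.array([305,165])); P=cast(t,[r[0]],.018)[0]; print("grey blob",np.round(r[0],1),np.round(r[1],1),round(r[2],1),P.round(4))
cv2.imwrite("pics/c3.png",cv2.convertScaleAbs(cv2.resize(im[160:235,300:450],None,fx=5,fy=5,interpolation=cv2.INTER_CUBIC),alpha=1.8))
E
```

```text
top
corners [[0.608, 0.0974], [0.5609, 0.0837], [0.5073, 0.2792], [0.5548, 0.2918]]
centre [0.5578 0.188 ] len 0.2021 w 0.0491 yaw -74.67
wrist
corners [[0.5611, 0.0837], [0.6116, 0.0987], [0.5587, 0.2936], [0.5077, 0.2787]]
centre [0.5598 0.1887] len 0.2021 w 0.0526 yaw -74.74
top dropper [200.8 169.1] area 129.0 [0.5743 0.1124 0.088 ]
top narrow [170.7 175.5] area 157.0 [0.5629 0.1636 0.088 ]
top flat [144. 183.] area 197.0 [0.5508 0.2106 0.08  ]
top domed [115. 191.] area 197.0 [0.5369 0.2601 0.078 ]
wrist dropper [274.3 278.3] area 573.0 [0.5745 0.1218 0.088 ]
wrist narrow [278.6 228.1] area 868.0 [0.5644 0.1691 0.088 ]
wrist flat [282.3 173.1] area 1009.0 [0.5543 0.2148 0.08  ]
wrist domed [282.5 111.4] area 994.0 [0.54   0.2628 0.078 ]
grey blob [338.8 200.1] [25.7 25.9] 85.6 [ 0.53   -0.1315  0.018 ]
grey blob [366.3 198.1] [25.6 26.2] 85.9 [ 0.534  -0.1817  0.018 ]
grey blob [407.5 195.1] [25.7 54.1] 85.9 [ 0.5398 -0.2567  0.018 ]
```

View pics/c3.png

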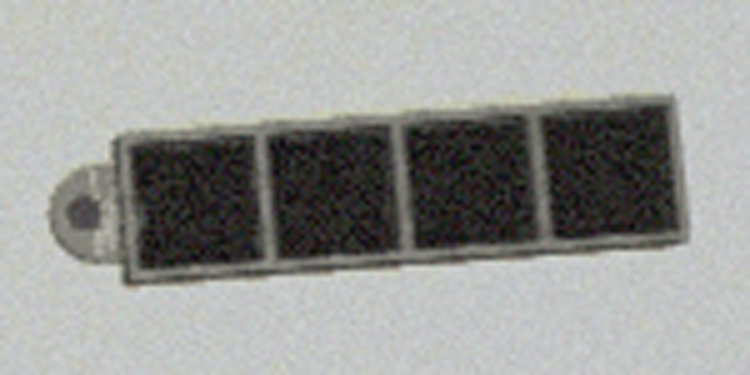

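```bash
python3 - <<'E'
from h import *
import json
w=json.load(open("w1.json")); t=calibration("top")
u=np.array([.264,-.9646]); v=np.array([-u[1],u[0]]); c0=np.array([.559,.1885])
for k,pw,pt,z in [("dropper",(274.5,284),(200.6,169.4),.093),("narrow",(279,231),(170.8,175.6),.088),("flat",(282.3,173.1),(143.6,182.8),.080),("domed",(282.5,111.4),(114.6,191.4),.079)]:
    for n,c,p in(("w",w,pw),("t",t,pt)):
        X=cast(c,[p],z)[0][:2]; print(k,n,X.round(4),"rack xy mm",((X-c0)@np.c_[u,v]*1000).round(1))
for a in ("w1.png",): 
    im=cv2.imread("pics/"+a)[70:310,230:330]; cv2.imwrite("pics/c4.png",cv2.convertScaleAbs(cv2.resize(im,None,fx=2.5,fy=2.5,interpolation=cv2.INTER_CUBIC),alpha=1.6))
delta([.556,.189,.2],16.3)
# project hypothesised bottle feet / body lines for check
delta([.574,.117,.12],15.3)
E
```

```text
dropper w [0.5755 0.119 ] rack xy mm [71.4 -2.4]
dropper t [0.573  0.1121] rack xy mm [77.4 -6.7]
narrow w [0.5656 0.1667] rack xy mm [22.8  0.6]
narrow t [0.5627 0.1634] rack xy mm [25.2 -3. ]
flat w [0.5542 0.2148] rack xy mm [-26.6   2.3]
flat t [0.5512 0.2113] rack xy mm [-24.   -1.6]
domed w [0.54   0.2628] rack xy mm [-76.7   1.3]
domed t [0.5361 0.2605] rack xy mm [-75.5  -3.1]
t 1.5667 pos [0.5551 0.1907 0.2004] yyaw 16.52 delta cm [-0.19  0.04  0.04] turn 0.22 tiltz [-0.0019 -0.001  -1.    ] q7 -0.01 w 0.0595
t 1.5667 pos [0.5551 0.1907 0.2004] yyaw 16.52 delta cm [-7.6  -0.27  8.04] turn 1.22 tiltz [-0.0019 -0.001  -1.    ] q7 -0.01 w 0.0595
```

View pics/c4.png

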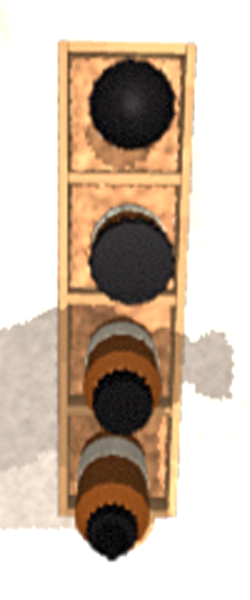

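The crop confirms the cap layout: domed, flat, narrow, dropper from top to bottom. Averaging the two views gives the dropper at about (0.574, 0.1155). I'll hover over it, then descend.

Request:
send_rows(motion=[[[-3,-0.1,2,1.2,0.3],[-6,-0.2,4,1.2,0.3],[-7.7,-0.3,6,1.2,0.3],[-7.7,-0.3,6,1.2,0.3],[-7.7,-0.3,6,1.2,0.3],[-7.7,-0.3,6,1.2,0.3]]])

```text
time: 2.07
ee_pos: [0.5746, 0.1187, 0.1426]
tool_rot: [-0.0, 0.605, 0.796, 0.001]
contact_force: [-0.2, 0.6, 0.2]
width: 0.0597
finger_force: 0.0
```

```bash
python3 - <<'E'
from h import *
delta([.5743,.1155,.034],15.3)
E
```

```text
t 2.0667 pos [0.5746 0.1187 0.1426] yyaw 15.5 delta cm [-0.31 -0.13 10.86] turn 0.2 tiltz [ 0.0014  0.002  -1.    ] q7 0.14 w 0.0597
```

Request:
send_rows(motion=[[[-0.3,-0.1,3,0.2,0.3],[-0.3,-0.1,6,0.2,0.3],[-0.3,-0.1,8,0.2,0.3],[-0.3,-0.1,9.5,0.2,0.3],[-0.3,-0.1,10.8,0.2,0.3],[-0.3,-0.1,10.8,0.2,0.3],[-0.3,-0.1,10.8,0.2,0.3],[-0.3,-0.1,10.8,0.2,0.3]]])

```text
time: 2.73
ee_pos: [0.5753, 0.1142, 0.0347]
tool_rot: [0.001, 0.607, 0.795, 0.001]
contact_force: [0.7, -0.2, 0.6]
width: 0.0598
finger_force: 0.0
```

```bash
python3 - <<'E'
from h import *
delta([.5743,.1155,.034],15.3)
c=calibration("wrist"); im=grab_frame("wrist"); cv2.imwrite("pics/w2.png",im[150:420,130:430])
E
```

```text
t 2.7333 pos [0.5753 0.1142 0.0347] yyaw 15.22 delta cm [ 0.15 -0.07  0.07] turn -0.08 tiltz [ 0.0022  0.001  -1.    ] q7 0.2 w 0.0598
```

View pics/w2.png

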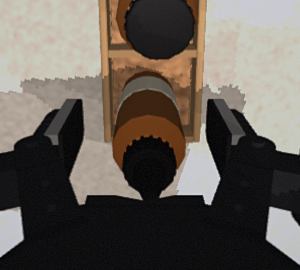

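The bottle sits between the fingers, with its body at crop x≈150 against a finger midline of ≈144. Closing now.

Request:
send_rows(motion=[[[0,0,0,0,0.6],[0,0,0,0,0.7],[0,0,0,0,0.8],[0,0,0,0,0.8],[0,0,0,0,0.8],[0,0,0,0,0.8],[0,0,0,0,0.8],[0,0,-0.5,0,0.8],[0,0,-2,0,0.8],[0,0,-4,0,0.8],[0,0,-7,0,0.8],[0,0,-10,0,0.8]]], squeeze=40)

```text
time: 3.78
ee_pos: [0.5734, 0.1129, 0.1338]
tool_rot: [-0.001, 0.608, 0.794, -0.001]
contact_force: [0.7, 0.7, -0.5]
width: 0.0292
finger_force: 39.6
```

```bash
python3 - <<'E'
from h import *
delta([.53,-.16,.20],4.5)
E
```

```text
t 3.7833 pos [0.5734 0.1129 0.1338] yyaw 15.15 delta cm [-25.21 -11.34  -6.59] turn 10.65 tiltz [-2.2e-03 -9.0e-04 -1.0e+00] q7 0.15 w 0.0292
```

Request:
send_rows(motion=[[[-1,-0.5,-3,0,0.8],[-3.5,-1.5,-5,2,0.8],[-7,-3,-6,4,0.8],[-10.5,-4.7,-6.5,6,0.8],[-14,-6.3,-6.5,8,0.8],[-17.5,-8,-6.5,10,0.8],[-20.5,-9.3,-6.5,10.6,0.8],[-23,-10.4,-6.5,10.6,0.8],[-24.5,-11,-6.5,10.6,0.8],[-25.2,-11.3,-6.5,10.6,0.8],[-25.2,-11.3,-6.5,10.6,0.8],[-25.2,-11.3,-6.5,10.6,0.8]]])

```text
time: 4.78
ee_pos: [0.5313, -0.1586, 0.1982]
tool_rot: [-0.0, 0.678, 0.735, 0.0]
contact_force: [0.6, 0.7, -1.2]
width: 0.029
finger_force: 39.6
```

```bash
python3 - <<'E'
from h import *
import json
delta([.53,-.1315,.20],4.5)
c=calibration("wrist"); im=grab_frame("wrist"); cv2.imwrite("pics/w3.png",im)
json.dump({k:np.array(v).tolist() for k,v in c.items()},open("w3.json","w"))
E
```

```text
t 4.7833 pos [ 0.5313 -0.1586  0.1982] yyaw 4.59 delta cm [ 2.71  0.09 -0.18] turn 0.09 tiltz [-3.e-04  8.e-04 -1.e+00] q7 0.45 w 0.029
```

View pics/w3.png

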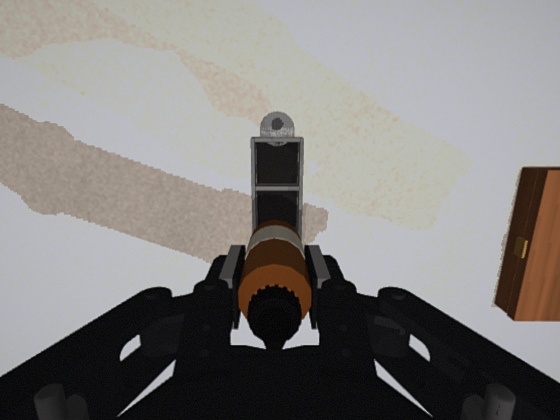

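Wrist view: tab-end rim corners (251,138) and (302,138), first divider at y≈187. The bottle is held upright.

```bash
python3 - <<'E'
from h import *
import json
w=json.load(open("w3.json")); t=calibration("top")
P=cast(w,[(251,138),(302,138),(251.5,187),(301.5,187)],.022)[:,:2]; print("w corners",P.round(4).tolist())
e=(P[0]+P[1])/2; d=(P[2]+P[3])/2; print("end",e.round(4),"div1",d.round(4),"dist",np.linalg.norm(e-d).round(4))
Q=cast(t,[(323.3,187.6),(326,214.5),(437,207.8),(434.6,179.4)],.022)[:,:2]; print("t corners",Q.round(4).tolist())
e1=(Q[0]+Q[1])/2;e2=(Q[2]+Q[3])/2; print("t ends",e1.round(4),e2.round(4),"len",np.linalg.norm(e1-e2).round(4),"yaw",np.degrees(np.arctan2(*(e1-e2)[::-1])).round(2))
for a in(0,):
  u=(e1-e2)/np.linalg.norm(e1-e2); c=(e1+e2)/2; print("t centre",c.round(4),"slots",[(c+u*s).round(4).tolist() for s in(.075,.025,-.025,-.075)])
  print("w slots",[(e-u*s).round(4).tolist() for s in(.027,.077,.127,.177)])
E
```

```text
w corners [[0.5037, -0.1088], [0.5549, -0.1047], [0.5072, -0.1589], [0.5595, -0.1547]]
end [ 0.5293 -0.1067] div1 [ 0.5333 -0.1568] dist 0.0502
t corners [[0.5523, -0.1029], [0.503, -0.1076], [0.5164, -0.3082], [0.5684, -0.3052]]
t ends [ 0.5276 -0.1053] [ 0.5424 -0.3067] len 0.2019 yaw 94.19
t centre [ 0.535 -0.206] slots [[0.5295, -0.1312], [0.5332, -0.181], [0.5368, -0.2309], [0.5405, -0.2808]]
w slots [[0.5312, -0.1337], [0.5349, -0.1835], [0.5385, -0.2334], [0.5422, -0.2833]]
```

Request:
send_rows(motion=[[[1.5,0,1,0.1,0.8],[2.6,0.1,3,0.1,0.8],[2.6,0.1,6,0.1,0.8],[2.6,0.1,9,0.1,0.8],[2.6,0.1,10,0.1,0.8],[2.6,0.1,10,0.1,0.8],[2.6,0.1,10,0.1,0.8]]])

```text
time: 5.42
ee_pos: [0.5305, -0.1328, 0.0986]
tool_rot: [-0.0, 0.679, 0.735, -0.0]
contact_force: [0.5, -0.1, -0.4]
width: 0.0292
finger_force: 39.7
```

```bash
python3 - <<'E'
from h import *
delta([.5305,-.1325,.035],4.3)
E
```

```text
t 5.4167 pos [ 0.5305 -0.1328  0.0986] yyaw 4.53 delta cm [0.03 0.   6.36] turn 0.23 tiltz [-5.e-04  1.e-04 -1.e+00] q7 0.48 w 0.0292
```

Request:
send_rows(motion=[[[0,0,2,0,0.8],[0,0,4,0,0.8],[0,0,5,0,0.8],[0,0,5.6,0,0.8],[0,0,6.1,0,0.8],[0,0,6.3,0,0.8],[0,0,6.3,0,0.8],[0,0,6.3,0,0.8],[0,0,6.3,0,0.8]]])

```text
time: 6.17
ee_pos: [0.5307, -0.1337, 0.0359]
tool_rot: [0.0, 0.679, 0.734, 0.0]
contact_force: [-0.2, -0.3, -0.6]
width: 0.0294
finger_force: 39.7
```

```bash
python3 - <<'E'
from h import *
delta([.5305,-.1325,.035],4.3)
a=grab_frame("scene")[220:320,90:240]; b=grab_frame("wrist")[50:350,130:430]
a=cv2.resize(a,(450,300),interpolation=cv2.INTER_CUBIC)
cv2.imwrite("pics/p1.png",cv2.convertScaleAbs(np.hstack([a,b]),alpha=1.5))
E
```

```text
t 6.1667 pos [ 0.5307 -0.1337  0.0359] yyaw 4.46 delta cm [ 0.12 -0.01  0.09] turn 0.16 tiltz [ 1.1e-03 -1.0e-04 -1.0e+00] q7 0.53 w 0.0294
```

View pics/p1.png

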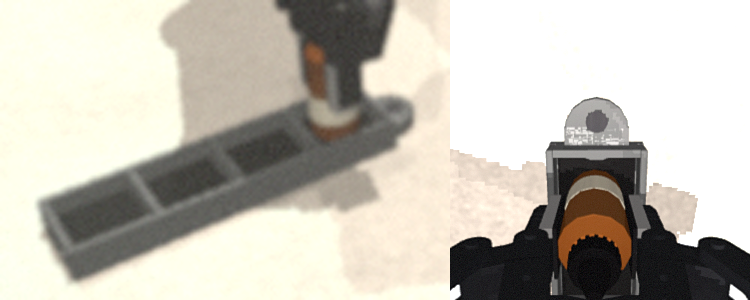

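The bottle is inside compartment 1, centred in the wrist crop. Releasing and lifting.

Request:
send_rows(motion=[[[0,0,0.1,0,0.65],[0,0,0.1,0,0.6],[0,0,0.1,0,0.5],[0,0,0.1,0,0.4],[0,0,0.1,0,0.3],[0,0,0.1,0,0.3],[0,0,-2,0,0.3],[0,0,-5,0,0.3],[0,0,-8,0,0.3],[0,0,-11,0,0.3],[0,0,-11,0,0.3]]])

```text
time: 7.18
ee_pos: [0.5335, -0.1347, 0.1506]
tool_rot: [0.004, 0.679, 0.734, 0.003]
contact_force: [0.7, -0.3, 0.2]
width: 0.0597
finger_force: 0.0
```

```bash
python3 - <<'E'
from h import *
delta([.5641,.165,.15],15.3)
E
```

```text
t 7.1833 pos [ 0.5335 -0.1347  0.1506] yyaw 4.43 delta cm [29.64  5.37  0.07] turn -10.87 tiltz [ 9.e-03 -7.e-04 -1.e+00] q7 0.44 w 0.0597
```

Request:
send_rows(motion=[[[2,0.4,0,-2,0.3],[5.5,1,0,-4,0.3],[9,1.6,0,-6,0.3],[12.5,2.3,0,-8,0.3],[16,2.9,0,-10,0.3],[19.5,3.5,0,-10.8,0.3],[23,4.2,0,-10.8,0.3],[26,4.7,0,-10.8,0.3],[28.5,5.2,0,-10.8,0.3],[29.6,5.4,0,-10.8,0.3],[29.6,5.4,0,-10.8,0.3],[29.6,5.4,0,-10.8,0.3]]])

```text
time: 8.18
ee_pos: [0.5607, 0.1647, 0.1449]
tool_rot: [0.0, 0.607, 0.795, -0.001]
contact_force: [-0.3, -1.1, 0.2]
width: 0.06
finger_force: 0.0
```

```bash
python3 - <<'E'
from h import *
delta([.5641,.165,.032],15.3)
E
```

```text
t 8.1833 pos [0.5607 0.1647 0.1449] yyaw 15.27 delta cm [-0.05  0.34 11.29] turn -0.03 tiltz [-6.0e-04 -1.1e-03 -1.0e+00] q7 0.06 w 0.06
```

Request:
send_rows(motion=[[[0,0.3,2,0,0.3],[0,0.3,5,0,0.3],[0,0.3,8,0,0.3],[0,0.3,10,0,0.3],[0,0.3,11.2,0,0.3],[0,0.3,11.2,0,0.3],[0,0.3,11.2,0,0.3],[0,0.3,11.2,0,0.3]]])

```text
time: 8.85
ee_pos: [0.565, 0.1658, 0.0347]
tool_rot: [0.001, 0.607, 0.794, 0.001]
contact_force: [0.7, -0.4, 0.4]
width: 0.0596
finger_force: 0.0
```

```bash
python3 - <<'E'
from h import *
delta([.5641,.165,.032],15.3)
E
```

```text
t 8.85 pos [0.565  0.1658 0.0347] yyaw 15.19 delta cm [-0.05 -0.11  0.27] turn -0.11 tiltz [ 2.1e-03  4.0e-04 -1.0e+00] q7 0.12 w 0.0596
```

Request:
send_rows(motion=[[[0,-0.1,0.2,0,0.6],[0,-0.1,0.2,0,0.7],[0,-0.1,0.2,0,0.8],[0,-0.1,0.2,0,0.8],[0,-0.1,0.2,0,0.8],[0,-0.1,0.2,0,0.8],[0,-0.1,0.2,0,0.8],[0,-0.1,-0.5,0,0.8],[0,-0.1,-2,0,0.8],[0,-0.1,-5,0,0.8],[0,-0.1,-9,0,0.8],[0,-0.1,-13,0,0.8]]])

```text
time: 9.85
ee_pos: [0.5618, 0.1659, 0.1643]
tool_rot: [-0.0, 0.607, 0.795, -0.001]
contact_force: [0.6, 1.4, -0.8]
width: 0.0292
finger_force: 39.6
```

```bash
python3 - <<'E'
from h import *
delta([.534,-.182,.165],4.3)
E
```

```text
t 9.85 pos [0.5618 0.1659 0.1643] yyaw 15.27 delta cm [-3.283e+01 -1.184e+01 -2.000e-02] turn 10.97 tiltz [-0.0021 -0.0012 -1.    ] q7 0.05 w 0.0292
```

Request:
send_rows(motion=[[[-2,-0.7,-1,2,0.8],[-5.5,-2,-1,4,0.8],[-9,-3.2,-1,6,0.8],[-12.5,-4.5,-1,8,0.8],[-16,-5.8,-1,10,0.8],[-19.5,-7,-1,11,0.8],[-23,-8.3,-1,11,0.8],[-26.5,-9.6,-1,11,0.8],[-29.5,-10.6,-1,11,0.8],[-32,-11.5,-1,11,0.8],[-32.8,-11.8,-1,11,0.8],[-32.8,-11.8,-1,11,0.8]]])

```text
time: 10.85
ee_pos: [0.5342, -0.1846, 0.1736]
tool_rot: [0.0, 0.682, 0.731, -0.0]
contact_force: [1.0, 0.1, 0.6]
width: 0.0291
finger_force: 39.6
```

Request:
send_rows(motion=[[[0,0,3,0,0.8],[0,0,6,0,0.8],[0,0,7,0,0.8],[0,0,7,0,0.8],[0,0,7,0,0.8]]])

```text
time: 11.27
ee_pos: [0.5355, -0.1802, 0.1035]
tool_rot: [-0.0, 0.68, 0.733, -0.0]
contact_force: [0.4, 0.2, -0.2]
width: 0.029
finger_force: 39.7
```

```bash
python3 - <<'E'
from h import *
delta([.534,-.182,.0335],4.3)
E
```

```text
t 11.2667 pos [ 0.5355 -0.1802  0.1035] yyaw 4.34 delta cm [-0.17 -0.16  7.  ] turn 0.04 tiltz [-9.e-04  4.e-04 -1.e+00] q7 0.58 w 0.029
```

Request:
send_rows(motion=[[[-0.2,-0.2,2,0,0.8],[-0.2,-0.2,4,0,0.8],[-0.2,-0.2,5.5,0,0.8],[-0.2,-0.2,6.3,0,0.8],[-0.2,-0.2,6.7,0,0.8],[-0.2,-0.2,6.9,0,0.8],[-0.2,-0.2,6.9,0,0.8],[-0.2,-0.2,6.9,0,0.8]]])

```text
time: 11.93
ee_pos: [0.5343, -0.1835, 0.0353]
tool_rot: [0.001, 0.68, 0.733, 0.0]
contact_force: [-0.1, -0.1, -0.7]
width: 0.029
finger_force: 39.7
```

```bash
python3 - <<'E'
from h import *
delta([.534,-.182,.0335],4.3)
a=grab_frame("scene")[200:320,90:240]; b=grab_frame("wrist")[50:350,130:430]
a=cv2.resize(a,(375,300),interpolation=cv2.INTER_CUBIC)
cv2.imwrite("pics/p2.png",cv2.convertScaleAbs(np.hstack([a,b]),alpha=1.5))
E
```

```text
t 11.9333 pos [ 0.5343 -0.1835  0.0353] yyaw 4.27 delta cm [ 0.15 -0.02  0.18] turn -0.03 tiltz [ 1.6e-03 -3.0e-04 -1.0e+00] q7 0.64 w 0.029
```

View pics/p2.png

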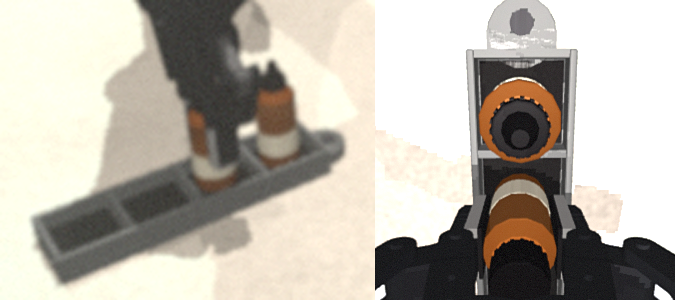

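The dropper stands upright in compartment 1, and the narrow bottle is in compartment 2. I'll lower 1 mm, release and lift.

Request:
send_rows(motion=[[[0,0,0.1,0,0.8],[0,0,0.1,0,0.65],[0,0,0.1,0,0.55],[0,0,0.1,0,0.4],[0,0,0.1,0,0.3],[0,0,0.1,0,0.3],[0,0,-2,0,0.3],[0,0,-5,0,0.3],[0,0,-8,0,0.3],[0,0,-11,0,0.3],[0,0,-12,0,0.3]]])

```text
time: 12.95
ee_pos: [0.5355, -0.1844, 0.1584]
tool_rot: [0.002, 0.68, 0.733, 0.002]
contact_force: [0.4, -0.1, -0.2]
width: 0.0598
finger_force: 0.0
```

```bash
python3 - <<'E'
from h import *
delta([.5527,.213,.155],15.3)
E
```

```text
t 12.95 pos [ 0.5355 -0.1844  0.1584] yyaw 4.24 delta cm [39.5   4.65  0.31] turn -11.06 tiltz [ 0.0058 -0.0011 -1.    ] q7 0.54 w 0.0598
```

Request:
send_rows(motion=[[[2,0.3,0,-2,0.3],[5.7,0.7,0,-4,0.3],[9.5,1.1,0,-6,0.3],[13.3,1.6,0,-8,0.3],[17.1,2,0,-10,0.3],[20.9,2.5,0,-11,0.3],[24.7,2.9,0,-11,0.3],[28.5,3.4,0,-11,0.3],[32.3,3.8,0,-11,0.3],[36,4.3,0,-11,0.3],[38.5,4.6,0,-11,0.3],[39.5,4.6,0,-11,0.3]]])

```text
time: 13.95
ee_pos: [0.5492, 0.2198, 0.1537]
tool_rot: [-0.001, 0.604, 0.797, 0.001]
contact_force: [-0.2, -0.7, 0.7]
width: 0.0597
finger_force: 0.0
```

Request:
send_rows(motion=[[[0,0,1,0,0.3],[0,0,2,0,0.3],[0,0,2,0,0.3],[0,0,2,0,0.3]]])

```text
time: 14.28
ee_pos: [0.5495, 0.211, 0.1331]
tool_rot: [-0.0, 0.608, 0.794, -0.002]
contact_force: [0.2, 0.0, -0.4]
width: 0.0597
finger_force: 0.0
```

```bash
python3 - <<'E'
from h import *
delta([.5527,.213,.030],15.3)
E
```

```text
t 14.2833 pos [0.5495 0.211  0.1331] yyaw 15.07 delta cm [ 0.12  0.39 10.31] turn -0.23 tiltz [-0.0022 -0.0022 -1.    ] q7 -0.01 w 0.0597
```

Request:
send_rows(motion=[[[0.1,0.3,2,0,0.3],[0.1,0.3,5,0,0.3],[0.1,0.3,8,0,0.3],[0.1,0.3,9.5,0,0.3],[0.1,0.3,10,0,0.3],[0.1,0.3,10,0,0.3],[0.1,0.3,10,0,0.3],[0.1,0.3,10,0,0.3]]])

```text
time: 14.95
ee_pos: [0.5539, 0.2156, 0.0358]
tool_rot: [0.001, 0.607, 0.794, 0.001]
contact_force: [0.0, 0.4, -0.2]
width: 0.0596
finger_force: 0.0
```

```bash
python3 - <<'E'
from h import *
delta([.5527,.213,.030],15.3)
E
```

```text
t 14.95 pos [0.5539 0.2156 0.0358] yyaw 15.21 delta cm [-0.21 -0.19  0.58] turn -0.09 tiltz [ 0.0023  0.001  -1.    ] q7 0.04 w 0.0596
```

Request:
send_rows(motion=[[[-0.2,-0.1,0.4,0,0.4],[-0.2,-0.1,0.4,0,0.6],[-0.2,-0.1,0.4,0,0.8],[-0.2,-0.1,0.4,0,0.8],[-0.2,-0.1,0.4,0,0.8],[-0.2,-0.1,0.4,0,0.8],[-0.2,-0.1,0.4,0,0.8],[-0.2,-0.1,0.4,0,0.8]]])

```text
time: 15.62
ee_pos: [0.5526, 0.2136, 0.0309]
tool_rot: [0.0, 0.607, 0.795, 0.0]
contact_force: [-0.6, -0.9, 6.7]
width: 0.029
finger_force: 39.5
```

Request:
send_rows(motion=[[[0,0,-0.5,0,0.8],[0,0,-2,0,0.8],[0,0,-5,0,0.8],[0,0,-9,0,0.8],[0,0,-13,0,0.8],[0,0,-13,0,0.8]]])

```text
time: 16.12
ee_pos: [0.5566, 0.215, 0.168]
tool_rot: [0.003, 0.607, 0.795, 0.006]
contact_force: [1.8, 0.7, 0.7]
width: 0.0292
finger_force: 39.6
```

```bash
python3 - <<'E'
from h import *
delta([.5377,-.232,.165],4.3)
E
```

```text
t 16.1167 pos [0.5566 0.215  0.168 ] yyaw 15.24 delta cm [-4.263e+01 -1.357e+01  2.000e-02] turn 10.94 tiltz [ 0.0108  0.0058 -0.9999] q7 -0.02 w 0.0292
```

Request:
send_rows(motion=[[[-2,-0.7,0,2,0.8],[-5.6,-1.8,0,4,0.8],[-9.3,-3,0,6,0.8],[-13,-4.2,0,8,0.8],[-16.7,-5.3,0,10,0.8],[-20.4,-6.5,0,11,0.8],[-24.1,-7.7,0,11,0.8],[-27.8,-8.9,0,11,0.8],[-31.5,-10,0,11,0.8],[-35.2,-11.2,0,11,0.8],[-38.5,-12.3,0,11,0.8],[-41,-13,0,11,0.8]]])

```text
time: 17.12
ee_pos: [0.533, -0.22, 0.1599]
tool_rot: [-0.0, 0.682, 0.732, -0.001]
contact_force: [0.6, -0.2, -0.8]
width: 0.029
finger_force: 39.6
```

Request:
send_rows(motion=[[[-1.5,0,1,0,0.8],[-1.5,0,2,0,0.8],[-1.5,0,4,0,0.8],[-1.5,0,6,0,0.8],[-1.5,0,6,0,0.8],[-1.5,0,6,0,0.8]]])

```text
time: 17.62
ee_pos: [0.5347, -0.2298, 0.099]
tool_rot: [-0.002, 0.68, 0.733, -0.001]
contact_force: [0.1, 0.1, -0.0]
width: 0.0286
finger_force: 39.6
```

```bash
python3 - <<'E'
from h import *
delta([.5377,-.232,.032],4.3)
E
```

```text
t 17.6167 pos [ 0.5347 -0.2298  0.099 ] yyaw 4.31 delta cm [-0.25  0.31  6.69] turn 0.01 tiltz [-0.0036  0.0013 -1.    ] q7 0.67 w 0.0286
```

Request:
send_rows(motion=[[[-0.2,0.2,2,0,0.8],[-0.2,0.2,4,0,0.8],[-0.2,0.2,5,0,0.8],[-0.2,0.2,6,0,0.8],[-0.2,0.2,6.4,0,0.8],[-0.2,0.2,6.4,0,0.8],[-0.2,0.2,6.4,0,0.8],[-0.2,0.2,6.4,0,0.8]]])

```text
time: 18.28
ee_pos: [0.5387, -0.2333, 0.0372]
tool_rot: [0.001, 0.68, 0.733, 0.0]
contact_force: [0.3, -0.4, -1.6]
width: 0.029
finger_force: 39.6
```

```bash
python3 - <<'E'
from h import *
delta([.5377,-.232,.032],4.3)
E
```

```text
t 18.2833 pos [ 0.5387 -0.2333  0.0372] yyaw 4.27 delta cm [ 0.14 -0.09  0.52] turn -0.03 tiltz [ 1.5e-03 -4.0e-04 -1.0e+00] q7 0.73 w 0.029
```

Lower 4.5 mm more, then release.

Request:
send_rows(motion=[[[0,-0.1,0.2,0,0.8],[0,-0.1,0.4,0,0.8],[0,-0.1,0.5,0,0.8],[0,-0.1,0.5,0,0.8],[0,-0.1,0.5,0,0.65],[0,-0.1,0.5,0,0.55],[0,-0.1,0.5,0,0.4],[0,-0.1,0.5,0,0.3],[0,-0.1,0.5,0,0.3],[0,-0.1,-2,0,0.3],[0,-0.1,-5,0,0.3],[0,-0.1,-8,0,0.3]]])

```text
time: 19.28
ee_pos: [0.5363, -0.233, 0.1167]
tool_rot: [-0.001, 0.68, 0.733, -0.001]
contact_force: [1.0, 0.1, -0.5]
width: 0.0595
finger_force: 0.0
```

Request:
send_rows(motion=[[[0,0,-2,0,0.3],[0,0,-4,0,0.3],[0,0,-4,0,0.3],[0,0,-4,0,0.3]]])

```text
time: 19.62
ee_pos: [0.5378, -0.2333, 0.1574]
tool_rot: [0.001, 0.68, 0.733, 0.001]
contact_force: [-0.1, 0.8, 0.3]
width: 0.0597
finger_force: 0.0
```

```bash
python3 - <<'E'
from h import *
delta([.538,.2616,.155],15.3)
a=grab_frame("scene")[190:320,90:250]; b=grab_frame("wrist")[50:350,130:430]
a=cv2.resize(a,(370,300),interpolation=cv2.INTER_CUBIC)
cv2.imwrite("pics/p3.png",cv2.convertScaleAbs(np.hstack([a,b]),alpha=1.5))
E
```

```text
t 19.6167 pos [ 0.5378 -0.2333  0.1574] yyaw 4.27 delta cm [49.35  3.71  0.22] turn -11.03 tiltz [ 2.6e-03 -3.0e-04 -1.0e+00] q7 0.64 w 0.0597
```

View pics/p3.png

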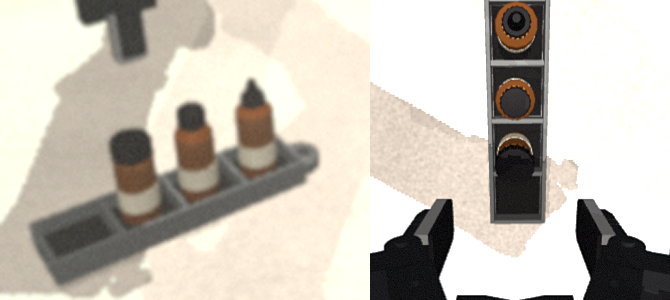

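Three bottles stand upright in compartments 1–3, in the order dropper, narrow, flat from the tab. The domed one is next.

Request:
send_rows(motion=[[[2,0.2,0,-2,0.3],[5.9,0.5,0,-4,0.3],[9.8,0.8,0,-6,0.3],[13.7,1.1,0,-8,0.3],[17.6,1.4,0,-10,0.3],[21.5,1.7,0,-11,0.3],[25.4,2,0,-11,0.3],[29.3,2.3,0,-11,0.3],[33.2,2.5,0,-11,0.3],[37.1,2.8,0,-11,0.3],[41,3.1,0,-11,0.3],[44.5,3.4,0,-11,0.3]]])

```text
time: 20.72
ee_pos: [0.5364, 0.2157, 0.1549]
tool_rot: [-0.001, 0.606, 0.795, -0.001]
contact_force: [0.3, -1.1, -0.6]
width: 0.0598
finger_force: 0.0
```

```bash
python3 - <<'E'
from h import *
delta([.538,.2616,.135],15.3)
E
```

```text
t 20.7167 pos [0.5364 0.2157 0.1549] yyaw 15.35 delta cm [4.38 1.37 1.98] turn 0.05 tiltz [-2.3e-03 -7.0e-04 -1.0e+00] q7 -0.03 w 0.0598
```

Request:
send_rows(motion=[[[2.5,0.7,1,0,0.3],[4.2,1.2,2,0,0.3],[4.4,1.2,2,0,0.3],[4.4,1.2,2,0,0.3],[4.4,1.2,2,0,0.3]]])

```text
time: 21.13
ee_pos: [0.5378, 0.2565, 0.1356]
tool_rot: [0.0, 0.608, 0.794, -0.001]
contact_force: [0.3, -0.3, 1.0]
width: 0.0598
finger_force: 0.0
```

```bash
python3 - <<'E'
from h import *
delta([.538,.2616,.031],15.3)
E
```

```text
t 21.1333 pos [0.5378 0.2565 0.1356] yyaw 15.15 delta cm [ 0.51  0.17 10.46] turn -0.15 tiltz [-0.0011 -0.0021 -1.    ] q7 -0.09 w 0.0598
```

Request:
send_rows(motion=[[[0.3,0,2,0,0.3],[0.3,0,5,0,0.3],[0.3,0,8,0,0.3],[0.3,0,9.5,0,0.3],[0.3,0,10.2,0,0.3],[0.3,0,10.2,0,0.3],[0.3,0,10.2,0,0.3],[0.3,0,10.2,0,0.3]]])

```text
time: 21.8
ee_pos: [0.5383, 0.2614, 0.0358]
tool_rot: [0.001, 0.607, 0.794, 0.001]
contact_force: [0.5, 0.6, -0.2]
width: 0.0598
finger_force: 0.0
```

```bash
python3 - <<'E'
from h import *
delta([.538,.2616,.031],15.3)
E
```

```text
t 21.8 pos [0.5383 0.2614 0.0358] yyaw 15.2 delta cm [ 0.03 -0.03  0.48] turn -0.1 tiltz [ 0.0022  0.001  -1.    ] q7 -0.04 w 0.0598
```

Request:
send_rows(motion=[[[0,0,0.3,0,0.4],[0,0,0.3,0,0.6],[0,0,0.3,0,0.8],[0,0,0.3,0,0.8],[0,0,0.3,0,0.8],[0,0,0.3,0,0.8],[0,0,0.3,0,0.8],[0,0,0.3,0,0.8]]])

```text
time: 22.47
ee_pos: [0.5375, 0.262, 0.032]
tool_rot: [0.0, 0.607, 0.795, 0.001]
contact_force: [-1.0, -0.1, 6.4]
width: 0.0291
finger_force: 39.4
```

Request:
send_rows(motion=[[[0,0,-0.5,0,0.8],[0,0,-2,0,0.8],[0,0,-5,0,0.8],[0,0,-9,0,0.8],[0,0,-13,0,0.8],[0,0,-13,0,0.8],[0,0,-13,0,0.8]]])

```text
time: 23.05
ee_pos: [0.5385, 0.2625, 0.1641]
tool_rot: [0.001, 0.607, 0.795, 0.003]
contact_force: [0.2, 0.8, -0.5]
width: 0.0291
finger_force: 39.6
```

```bash
python3 - <<'E'
from h import *
delta([.5413,-.282,.165],4.3)
E
```

```text
t 23.05 pos [0.5385 0.2625 0.1641] yyaw 15.27 delta cm [-52.6  -14.07  -0.27] turn 10.97 tiltz [ 0.0044  0.0032 -1.    ] q7 -0.1 w 0.0291
```

Request:
send_rows(motion=[[[-2,-0.5,0,2,0.8],[-5.7,-1.5,0,4,0.8],[-9.5,-2.5,0,6,0.8],[-13.3,-3.5,0,8,0.8],[-17.1,-4.6,0,10,0.8],[-20.9,-5.6,0,11,0.8],[-24.7,-6.6,0,11,0.8],[-28.5,-7.6,0,11,0.8],[-32.3,-8.6,0,11,0.8],[-36.1,-9.6,0,11,0.8],[-39.9,-10.6,0,11,0.8],[-43.5,-11.6,0,11,0.8]]])

```text
time: 24.05
ee_pos: [0.5378, -0.1908, 0.1598]
tool_rot: [-0.001, 0.681, 0.733, -0.001]
contact_force: [1.5, -0.7, -0.5]
width: 0.0289
finger_force: 39.6
```

```bash
python3 - <<'E'
from h import *
delta([.5413,-.282,.165],4.3)
E
```

```text
t 24.05 pos [ 0.5378 -0.1908  0.1598] yyaw 4.2 delta cm [-9.12 -0.32 -0.53] turn -0.1 tiltz [-3.e-03  2.e-04 -1.e+00] q7 0.56 w 0.0289
```

Request:
send_rows(motion=[[[-3.5,-0.1,0,0,0.8],[-7,-0.3,0,0,0.8],[-8.5,-0.3,0,0,0.8],[-8.5,-0.3,3,0,0.8],[-8.5,-0.3,6,0,0.8],[-8.5,-0.3,6,0,0.8],[-8.5,-0.3,6,0,0.8]]])

```text
time: 24.63
ee_pos: [0.5406, -0.2728, 0.099]
tool_rot: [-0.003, 0.681, 0.733, -0.001]
contact_force: [-0.4, 0.1, 0.6]
width: 0.0292
finger_force: 39.7
```

```bash
python3 - <<'E'
from h import *
delta([.5413,-.282,.032],4.3)
E
```

```text
t 24.6333 pos [ 0.5406 -0.2728  0.099 ] yyaw 4.23 delta cm [-0.94  0.05  6.7 ] turn -0.07 tiltz [-0.006   0.0019 -1.    ] q7 0.75 w 0.0292
```

Request:
send_rows(motion=[[[-0.9,0,0,0,0.8],[-0.9,0,0,0,0.8],[-0.9,0,2,0,0.8],[-0.9,0,4,0,0.8],[-0.9,0,5.2,0,0.8],[-0.9,0,6,0,0.8],[-0.9,0,6.2,0,0.8],[-0.9,0,6.2,0,0.8],[-0.9,0,6.2,0,0.8],[-0.9,0,6.2,0,0.8]]])

```text
time: 25.47
ee_pos: [0.5444, -0.2829, 0.0403]
tool_rot: [0.001, 0.68, 0.733, 0.0]
contact_force: [-1.2, 0.4, -0.9]
width: 0.0288
finger_force: 39.7
```

```bash
python3 - <<'E'
from h import *
delta([.5413,-.282,.032],4.3)
E
```

```text
t 25.4667 pos [ 0.5444 -0.2829  0.0403] yyaw 4.27 delta cm [ 0.11 -0.3   0.83] turn -0.03 tiltz [ 1.6e-03 -7.0e-04 -1.0e+00] q7 0.8 w 0.0288
```

Request:
send_rows(motion=[[[0.1,-0.3,0.3,0,0.8],[0.1,-0.3,0.6,0,0.8],[0.1,-0.3,0.8,0,0.8],[0.1,-0.3,0.8,0,0.8],[0.1,-0.3,0.8,0,0.65],[0.1,-0.3,0.8,0,0.55],[0.1,-0.3,0.8,0,0.4],[0.1,-0.3,0.8,0,0.3],[0.1,-0.3,0.8,0,0.3],[0.1,-0.3,-2,0,0.3],[0.1,-0.3,-5,0,0.3],[0.1,-0.3,-8,0,0.3]]])

```text
time: 26.47
ee_pos: [0.54, -0.2815, 0.1196]
tool_rot: [-0.001, 0.68, 0.733, -0.001]
contact_force: [0.4, -1.0, -0.0]
width: 0.0601
finger_force: 0.0
```

Request:
send_rows(motion=[[[0,0,-3,0,0.3],[0,0,-6,0,0.3],[0,0,-9,0,0.3],[-3,0,-10,0,0.3],[-6,0,-10,0,0.3],[-6,0,-10,0,0.3],[-6,0,-10,0,0.3]]])

```text
time: 27.05
ee_pos: [0.5442, -0.3436, 0.2193]
tool_rot: [0.0, 0.681, 0.732, -0.0]
contact_force: [0.5, 1.1, -0.1]
width: 0.0597
finger_force: 0.0
```

```bash
python3 - <<'E'
from h import *
print(get_obs()["time"],get_obs()["ee_pos"])
a=grab_frame("scene")[190:320,80:260]; b=grab_frame("wrist")[0:300,130:430]
a=cv2.resize(a,(415,300),interpolation=cv2.INTER_CUBIC)
cv2.imwrite("pics/p4.png",cv2.convertScaleAbs(np.hstack([a,b]),alpha=1.5))
E
```

```text
27.05 [ 0.54422411 -0.34355476  0.21933771]
```

View pics/p4.png

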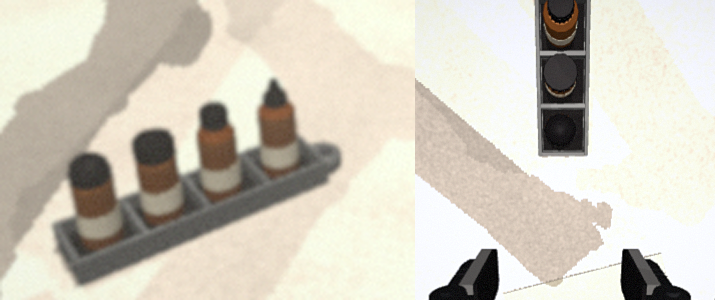

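All four bottles stand upright in compartments 1–4 (scene crop, from the tab: dropper, narrow, flat, domed), and the gripper is clear. Handing in.

```bash
python3 -c "
from workcell import *
print(job_done())"
```

```text
the job is handed in; nothing more can be done
None
```

The job is handed in: all four bottles stand upright in the grey rack in their original order from the tab (dropper, narrow, flat, domed), finished at about 27 s of the 104 s allowed.

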